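True the swinging fence of a pastry cutting gauge with a square

TASK

Turn the red clamp knob of the wooden cutting gauge counterclockwise, fully open, to free the blue swinging fence. Then pick up the steel square by its green handle, lay it flat on the gauge's base block and press its two outer faces firmly into the corner between the aluminium fence and the blue fence, so that the blue fence is swung out square and both faces lie flush. Finish while still gripping the square and pressing it into the corner; do not let go, and leave the other kitchen things where they are.

Things in the scene. Friction and masses are not known exactly. Their poses are not given: they have to be found in the camera images.
- gauge: Cutting gauge fixed to the table: brown wooden base block 285 x 226 mm, 40 mm thick (x -115 to +170, y -116 to +110 mm in its own frame), origin at the underside. Its +x points roughly away from the robot, +y roughly left. It carries the aluminium side fence along its left (+y) edge, the blue swinging fence across its far (+x) part, and the clamp behind the blue fence.
- corner (a point): Point on the gauge block's upper face (40 mm above the table) where the inner faces of the two fences meet when the blue fence is square; at (92, 80, 40) mm in the gauge frame, axes as the gauge's. The side fence's inner face is the plane y = 0 of this frame, the squared blue fence's inner face the plane x = 0. The work goes in from the -x, -y side.
- side_fence: Aluminium bar, fixed to the gauge along its x, 193 x 16 mm, 28 mm high above the block; its inner face looks to gauge -y. Origin at the centre of its underside.
- swing_fence: Blue bar 172 x 16 mm, top 28 mm above the block; origin on its pivot at (100, 20, 40) mm in the gauge frame. It runs from its own y = +56 mm (corner end) to -116 mm (right end); inner face at its own x = -8 mm. Axes parallel to the gauge's when square; at the start its right end leans in to the robot by 0.11 to 0.18 rad (range 0.15 outwards to 0.30 inwards). Stiff (0.12 N m); stays where left.
- clamp (a joint): Turn of the red clamp knob, rad, counterclockwise from above; 0 to 1.65 (stop). Near 0 a steel cam under the knob stands behind the blue fence and blocks it from swinging out to square; beyond 1.2 it is free. Friction 0.05 N m; it stays where left.
- clamp_grip (a point): Centre of the red clamp knob's bar grip, 91 mm above the table, on the turning axis. The bar is 46 mm long, 13 mm thick, 26 mm high (z 78 to 104 mm over the table); its long side lies along this point's x, which turns with the knob (at joint value 0 along gauge x). Nothing within 60 mm of the axis is higher than 70 mm over the table.
- square: Loose steel square, 0.35 kg: two legs 18 mm wide and 16 mm high forming an L of 130 x 130 mm, a brace across, and an upright round green handle 20 mm across, from 15 to 65 mm above its underside. Origin at the underside, under the handle's axis. The outer faces are at its own x = +45 mm (leg along y, from y -85 to +27 mm) and y = +45 mm (leg along x, from x -85 to +37 mm); the legs' outer corner is notched.
- heel (a point): Point of the square's underside where the planes of its two outer faces meet, at (45, 45, 0) mm in the square's frame; it comes to point corner when the square is home.
- jar_rose: Bystander: glass jar with cream lid and pink content, 59 x 59 x 64 mm.
- jar_tea: Bystander: glass jar with cream lid and green content, 59 x 59 x 64 mm.
- stamp_1: Bystander: light brown wooden stamp, 36 x 36 x 74 mm.
- stamp_2: Bystander: dark brown wooden stamp, 36 x 36 x 74 mm.
- round_cutter: Bystander: steel ring cutter, 64 mm across, 36 high.

How it is judged:
By the outcome, as a careful person would: the job done as asked, in the order asked, and still so for the second after the job is handed in, while the arm keeps its last pose, push and grip.
It also fails if it takes over 72 s, if anything falls off the work surface, if the arm or the gripper's body presses on something with over 40 N, if the wrist force passes 120 N, or if a joint passes its speed limit or range.

ROBOT

A 6-joint arm with a two-finger parallel gripper is mounted at the origin on a cart in front of the work surface, level with it; the furniture and walls round the work are solid. World frame = base frame: x ahead of the robot, y to its left, z up, the work surface at z = 0. Lengths are in mm, angles in rad, forces in N, time in s.
With the tool pointing down it reaches from about 400 to 825 mm from the base axis. Payload 7 kg.
Tool frame: the origin (TCP) lies between the finger pads; the fingertips stand 19 mm ahead of it and the grasp point (between the pads) is the TCP; z points along the fingers, y is the line along which they close (so a half turn about z gives the same grasp; the last joint's range is limited). The gripper opens to 88 mm and grips with 3 to 60 N. Pads are 19 mm wide; open, the fingers measure 130 mm over their backs; the gripper's body (78 mm by 193 mm) begins 47 mm behind the grasp point.
Start: joints at [1.437, 0.359, 0.012, 0, -1.224, -0.288], TCP at [276.353, 615.812, 245.561] pointing down, gripper open.
Joint ranges: [-3.07, 3.07], [-1.43, 2.12], [-1.02, 1.25], [-3.03, 1.67], [-3.05, -0], [-3.03, 3.03]. Speed limits (rad/s): [2.39, 2.39, 3.01, 3.14, 3.14, 3.14].

INTERFACE

Orientations are given as a rotation vector (axis times angle).
In Python, from station import read_state, grab_frame, camera_info, hand_in, recognise gives the robot as it stands.
- The arm moves only by the shell command python3 -m inch 'ROWS'. ROWS is JSON, a list of rows, each a list of 3 entries, a list of its own where there are three numbers: the shift along the tool's x, y, z in units of 25 mm (1.0 is 25 mm), then the turn about the tool's z in units of 5 degrees (1.0 is 5 degrees), then the opening, from -1 (shut) to 1 (fully open). In form: [[[x, y, z], twist, jaw], ...]. A call has 1 to 12 rows; each row is the pose to reach, as a shift and turn from the pose commanded when the call began, along the tool's axes at that moment; what a row does not reach only later rows make up. A row lasts 1/10 s, in which the tool goes at most 50 mm and 8.59 degrees, less where a joint would pass 70% of its speed; a pose out of reach is approached as far as the arm can. A call with a gripper value outside its range is refused whole. The fingers move at their own pace and stop on an object; the grip force is fixed at half the most. Time passes only in rows, so rows that repeat a pose let the fingers close. It gives the time, the measured TCP pose, the force, the opening and the grip force at its end, in the units of the state.
- read_state(): the state, without advancing time (a new reading comes with each control period).
- grab_frame(name): name is "scene" or "top" or "wrist"; returns (picture, depth): 420x560x3 uint8, red, green, blue; 420x560 float32, mm along the optical axis (not along the pixel's ray), 0 where there is no reading.
- camera_info(name): a dict with "camera_matrix" (3x3 intrinsics, pixels), "extrinsics" (4x4, takes a point from camera to world coordinates). Camera axes: x right, y up, looking along -z (the intrinsics and any distortion apply to the point x, -y, -z); pixel columns grow to the right and rows downward; lengths in mm; the calibration is good to about 2 mm. A picture is of the moment at which its call begins: read the wrist's pose just before it. camera_info takes no time and is no camera call; for the wrist camera it gives the pose at the moment of the call.
- hand_in(): hands the job in; it is judged then, once.
Trained networks look in the newest picture that a camera, given by its name, has taken for a name from the list of things; names that differ only in an ending like _2 or _b are one class to them, and where a whole thing is asked for, a point or a joint stands for the part that bears it (a point fixed in the world has none). Each returns a list of dicts, best first, with "confidence" (0 to 1); they miss things now and then, are a little off and sometimes report something else, mostly with a low value. They report only what shows in the picture. A call takes as long as a camera call.
- recognise(label, camera): "centre" ([x, y, z] in mm, in world coordinates, good to about 4 mm: the middle of the surface that is visible of it).
The state is a dict: "time": time; "q": joint angles; "qvel": joint speeds; "effort": joint torques, N m; "position": TCP position; "tool_rot": TCP orientation; "ft_force": force on the tool from outside, world axes, zero at the start; "ft_torque": the same for the moment, N m; "opening": finger opening in mm; "grip_force": force on a finger pad.
Only numpy, scipy, OpenCV 4.12 (cv2) and the standard library are available. Lean on these libraries where they do the work, as an engineer would, in place of code of your own. Each camera call takes 0.05 s, during which the arm holds its last target. There are 200 camera calls.

## Working session

There is one attempt and no reset: what is moved stays moved. The work goes in short steps, Python scripts to look and compute and a shell command to move; the robot and the scene stay as the last step left them, time stands still between calls to the robot, and variables do not carry over. Pictures are saved under pics/ and viewed, at most 10 in all, crops included, and the job is handed in when it is done.

```bash
mkdir -p pics; cat > h.py <<'E'
import numpy as np, cv2
from station import *
from scipy.spatial.transform import Rotation as R
def snap(cam,fn=None):
    ci=camera_info(cam); p,d=grab_frame(cam)
    if fn: cv2.imwrite('pics/'+fn,p[:,:,::-1])
    return p,d,ci
def cloud(d,ci):
    K=np.array(ci['camera_matrix']);T=np.array(ci['extrinsics'])
    v,u=np.mgrid[:d.shape[0],:d.shape[1]]
    P=np.stack([(u-K[0,2])/K[0,0]*d,-(v-K[1,2])/K[1,1]*d,-d],-1)
    return P@T[:3,:3].T+T[:3,3]
def pix(ci,X):
    K=np.array(ci['camera_matrix']);T=np.linalg.inv(np.array(ci['extrinsics']))
    c=T[:3,:3]@np.array(X)+T[:3,3]
    return np.array([K[0,0]*c[0]/-c[2]+K[0,2],K[1,1]*-c[1]/-c[2]+K[1,2]])
E
python3 - <<'E'
from h import *
s=read_state();print(s['position'],s['tool_rot'],s['opening'],s['time'])
print(R.from_rotvec(s['tool_rot']).as_matrix().round(3))
for c in ['top','scene']:
    p,d,ci=snap(c,c+'0.png'); print(c,{k:v for k,v in ci.items()})
    for n in ['gauge','side_fence','swing_fence','clamp_grip','square','jar_rose','jar_tea','stamp_1','stamp_2','round_cutter']:
        for r in recognise(n,c)[:2]: print(n,np.round(r['centre']),round(r['confidence'],2),pix(ci,r['centre']).round())
E
```

```text
[276.18211308 615.42088509 244.62427637] [ 3.07035432e+00 -6.57472289e-01 -3.19777609e-04] 87.34246623551482 0.0
[[ 0.912 -0.409 -0.001]
 [-0.409 -0.912 -0.002]
 [ 0.     0.002 -1.   ]]
top {'camera_matrix': array([[414.27081028,   0.        , 270.85507513],
       [  0.        , 414.27081028, 205.1626725 ],
       [  0.        ,   0.        ,   1.        ]]), 'extrinsics': array([[-1.90018635e-02,  9.95606168e-01, -9.16912567e-02,
         4.12979497e+02],
       [-9.99819253e-01, -1.88645227e-02,  2.36438913e-03,
         1.00927076e+02],
       [ 6.24288613e-04,  9.17196116e-02,  9.95784677e-01,
         1.29673540e+03],
       [ 0.00000000e+00,  0.00000000e+00,  0.00000000e+00,
         1.00000000e+00]])}
gauge [522.  25.  38.] 0.68 [295. 207.]
side_fence [500. 123.  67.] 0.91 [263. 214.]
swing_fence [591.   7.  67.] 0.84 [301. 183.]
swing_fence [621. -42.  97.] 0.39 [318. 171.]
clamp_grip [620. -43.  98.] 0.59 [318. 171.]
square [ 457. -307.   14.] 0.94 [402. 227.]
jar_rose [478. 426.  63.] 0.7 [161. 224.]
jar_tea [572. 424.  65.] 0.88 [162. 192.]
jar_tea [ 456. -310.   20.] 0.3
[... 624 characters left out ...]
7856e-01,  5.73740329e-01,
         8.81185282e+02],
       [ 0.00000000e+00,  0.00000000e+00,  0.00000000e+00,
         1.00000000e+00]])}
gauge [515. -10.  41.] 0.89 [288. 236.]
side_fence [494. 117.  57.] 0.75 [265. 214.]
swing_fence [588.  -6.  67.] 0.57 [306. 222.]
clamp_grip [620. -53.  81.] 0.68 [323. 224.]
square [ 454. -325.   14.] 0.58 [327. 317.]
jar_rose [472. 414.  36.] 0.59 [226. 182.]
jar_tea [568. 404.  38.] 0.7 [249. 177.]
jar_tea [668. 378.  19.] 0.42 [273. 177.]
stamp_1 [356. 413.  19.] 0.62 [199. 194.]
stamp_1 [669. 381.  19.] 0.45 [273. 176.]
stamp_2 [356. 413.  19.] 0.62 [199. 194.]
stamp_2 [669. 381.  19.] 0.45 [273. 176.]
round_cutter [432. 511.  15.] 0.45 [209. 178.]
```

View pics/top0.png

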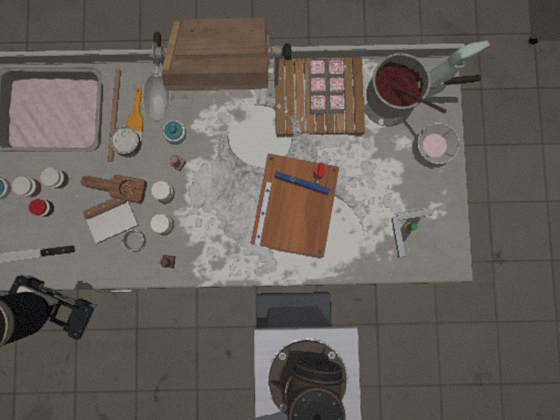

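View pics/scene0.png

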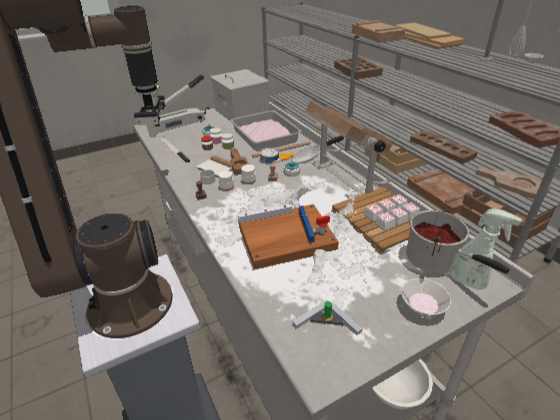

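The top view shows the gauge at about (295,207), the red knob at (320,171) and the blue fence running from (275,175) to (330,190). The square is at (410,230), with its corner at (396,216) and the green handle at (413,227). The scene view shows the same layout, with the handle at (327,312). Next I fit the poses from depth and colour.

```bash
cat >> h.py <<'E'
def feats(c):
    p,d,ci=snap(c); X=cloud(d,ci); ok=d>0
    hsv=cv2.cvtColor(p,cv2.COLOR_RGB2HSV).astype(int);h,s,v=[hsv[...,i] for i in range(3)]
    box=lambda a,b,e,f,g=-5,k=200:(ok&(X[...,0]>a)&(X[...,0]<b)&(X[...,1]>e)&(X[...,1]<f)&(X[...,2]>g)&(X[...,2]<k))
    o={}
    o['green']=X[box(350,600,-450,-150,8)&(h>45)&(h<85)&(s>120)]
    o['red']=X[box(550,700,-130,50,70,120)&((h<6)|(h>174))&(s>170)]
    o['blue']=X[box(450,720,-150,150,45,80)&(h>100)&(h<130)&(s>100)]
    o['block']=X[box(380,720,-160,200,34,46)&(s>60)&((h<22)|(h>172))]
    o['alu']=X[box(350,720,60,220,60,76)&(s<60)]
    o['steel']=X[box(300,650,-450,-180,9,22)&((s<80))]
    return o
def rect(P):
    (c,sz,a)=cv2.minAreaRect(P[:,:2].astype(np.float32)); return np.round(c,1),np.round(sz,1),round(a,2)
E
python3 - <<'E'
from h import *
for c in ['top','scene']:
    o=feats(c)
    for k,P in o.items():
        if len(P)<5: print(c,k,len(P));continue
        print(c,k,len(P),P.mean(0).round(1),'z',np.percentile(P[:,2],[2,50,98]).round(0),rect(P))
E
```

```text
top green 26 [ 456.2 -325.2   63.8] z [60. 64. 67.] (array([ 456.3, -325.3]), array([16.8, 12.1]), 87.67)
top red 80 [623.7 -47.7  95.8] z [ 76. 102. 108.] (array([623.6, -49.2]), array([29.1, 32.5]), 39.72)
top blue 244 [592.7   0.8  67.7] z [63. 68. 72.] (array([594.3,   4.1]), array([167.4,  15.6]), 70.76)
top block 5654 [522.8  21.9  39.6] z [35. 40. 44.] (array([529. ,  24.6]), array([223.8, 284.2]), 78.18)
top alu 345 [502.8 123.3  67.3] z [62. 67. 73.] (array([519.9, 117.4]), array([ 36.2, 229.4]), 71.59)
top steel 611 [ 459.  -316.8   14.6] z [10. 15. 20.] (array([ 510.5, -253.5]), array([259.3, 178.6]), 52.15)
scene green 105 [ 450.5 -329.6   48.3] z [21. 49. 67.] (array([ 452.2, -327.2]), array([17.9, 17.9]), 66.02)
scene red 105 [619.7 -51.5  92.9] z [ 77.  94. 105.] (array([620.5, -50.5]), array([19.8, 43.5]), 68.32)
scene blue 186 [584.3 -11.6  64. ] z [50. 66. 70.] (array([591.1,   3.8]), array([175.2,  15.6]), 70.55)
scene block 3010 [511.4  10.4  39.1] z [35. 39. 43.] (array([534.1,  23.2]), array([229.2, 300.8]), 78.46)
scene alu 228 [498.7 121.4  65.9] z [60. 66. 70.] (array([500.3, 123.2]), array([ 22.2, 192.3]), 78.35)
scene steel 691 [ 454.2 -326.1   13.9] z [ 9. 14. 18.] (array([ 497.2, -328.1]), array([240.4, 149.2]), 16.97)
```

```bash
python3 -m inch '[[[23.5,18.6,0],33.5,1],[[23.5,18.6,0],33.5,1],[[23.5,18.6,0],33.5,1],[[23.5,18.6,0],33.5,1],[[23.5,18.6,0],33.5,1],[[23.5,18.6,0],33.5,1],[[23.5,18.6,0],33.5,1],[[23.5,18.6,0],33.5,1],[[23.5,18.6,0],33.5,1],[[23.5,18.6,0],33.5,1],[[23.5,18.6,0],33.5,1],[[23.5,18.6,0],33.5,1]]'
cat >> h.py <<'E'
def go(x,y,z,yaw):
    s=read_state();M=R.from_rotvec(s['tool_rot']).as_matrix();yc=np.arctan2(M[1,0],M[0,0])
    d=M.T@(np.array([x,y,z])-s['position'])/25
    t=-np.degrees((yaw-yc+np.pi)%(2*np.pi)-np.pi)/5
    print('t',round(s['time'],2),'pos',s['position'].round(1),'yaw',yc.round(3),'q',np.round(s['q'],2),'F',s['ft_force'].round(1),'ROW',d.round(2),round(t,2))
E
python3 -c "
from h import *
go(622,-50,245,-.206-np.pi)"
```

```text
time: 2.4
position: [553.8, 81.6, 246.0]
tool_rot: [-1.386, 2.818, -0.0]
ft_force: [1.6, 0.7, 0.7]
opening: 87.5
grip_force: 0.0
t 2.4 pos [553.8  81.6 246. ] yaw -2.228 q [ 0.5   0.17 -0.25  0.   -1.16 -1.15] F [1.6 0.7 0.7] ROW [ 2.5  -5.37  0.04] 12.83
```

```bash
python3 -m inch '[[[2.5,-5.4,0],12.8,1],[[2.5,-5.4,0],12.8,1],[[2.5,-5.4,0],12.8,1],[[2.5,-5.4,0],12.8,1],[[2.5,-5.4,0],12.8,1],[[2.5,-5.4,0],12.8,1],[[2.5,-5.4,0],12.8,1],[[2.5,-5.4,0],12.8,1],[[2.5,-5.4,0],12.8,1],[[2.5,-5.4,0],12.8,1],[[2.5,-5.4,0],12.8,1],[[2.5,-5.4,0],12.8,1]]'
python3 - <<'E'
from h import *
go(622,-50,245,-.206-np.pi)
p,d,ci=snap('wrist','w1.png');X=cloud(d,ci)
print(ci['extrinsics'][:3,3])
go(622,-50,245,-.206-np.pi)
for n in ['clamp_grip','swing_fence','side_fence']:
    for r in recognise(n,'wrist')[:2]: print(n,np.round(r['centre'],1),round(r['confidence'],2),pix(ci,r['centre']).round())
for k,P in feats('wrist').items():
    if len(P)>30: print(k,len(P),P.mean(0).round(1),np.percentile(P[:,2],[2,50,98]).round(0),rect(P), 'hi', rect(P[P[:,2]>np.percentile(P[:,2],90)-4]))
E
```

```text
time: 3.6
position: [622.7, -48.0, 245.6]
tool_rot: [0.308, 3.126, 0.0]
ft_force: [0.2, 0.1, 0.8]
opening: 87.8
grip_force: 0.0
t 3.6 pos [622.7 -48.  245.6] yaw 2.945 q [ 0.24  0.28 -0.11 -0.   -1.19 -2.  ] F [0.2 0.1 0.8] ROW [ 0.01 -0.08  0.02] 0.11
[553.22286991 -34.46947384 384.79648666]
t 3.65 pos [622.7 -48.  245.6] yaw 2.945 q [ 0.24  0.28 -0.11 -0.   -1.19 -2.  ] F [-0.2  0.3 -0.1] ROW [ 0.01 -0.08  0.02] 0.11
clamp_grip [613.7 -47.2  99.9] 0.59 [279. 189.]
swing_fence [592.5   4.8  69.6] 0.97 [328. 151.]
side_fence [538.7 113.   66.3] 0.8 [436.  68.]
red 1036 [621.9 -47.8  95.4] [ 79. 103. 105.] (array([623.2, -47.6]), array([31. , 40.6]), 48.26) hi (array([623.2, -48. ]), array([12.6, 43.4]), 79.13)
blue 2695 [592.    0.6  67.8] [66. 68. 69.] (array([593.5,   3.8]), array([170.5,  16.1]), 70.67) hi (array([593.5,   3.8]), array([170.5,  16.1]), 70.67)
block 39140 [549.9  12.2  39.9] [38. 40. 41.] (array([563.3,  16.9]), array([224.7, 213.1]), 78.4) hi (array([563. ,  17.2]), array([224.4, 212.6]), 78.26)
alu 2732 [537.8 114.1  67.1] [61. 68. 70.] (array([557.5, 109.6]), array([ 25.6, 148.6]), 73.15) hi (array([557.8, 109.6]), array([ 25.6, 148.1]), 73.15)
steel 3018 [ 457.1 -298.3   14.9] [10. 16. 18.] (array([ 532.2, -283.4]), array([279.3,  90.7]), 20.61) hi (array([ 455.6, -291.4]), array([ 50.9, 123.4]), 66.72)
```

View pics/w1.png

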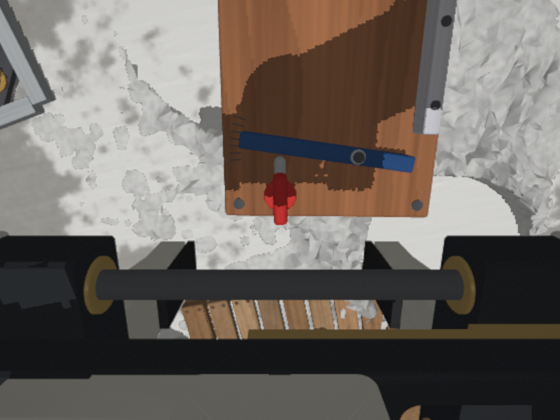

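The wrist view shows the knob bar at about (280,200), upright in the image and in line with the tool. Depth puts its centre at (623,-48) with its top at 104. I go down, grip it and turn.

```bash
python3 -m inch '[[[0,0,2],0.1,1],[[0,0,4],0.1,1],[[0,0,5.5],0.1,1],[[0,0,6.1],0.1,1],[[0,0,6.1],0.1,1],[[0,0,6.1],0.1,1],[[0,0,6.1],0.1,-1],[[0,0,6.1],0.1,-1],[[0,0,6.1],0.1,-1],[[0,0,6.1],0.1,-1],[[0,0,6.1],0.1,-1],[[0,0,6.1],0.1,-1]]'
python3 -m inch '[[[0,0,0],0,-1],[[0,0,0],0,-1],[[0,0,0],0,-1],[[0,0,0],0,-1],[[0,0,0],0,-1]]'
```

```text
time: 5.05
position: [622.7, -48.1, 93.2]
tool_rot: [0.323, 3.125, 0.0]
ft_force: [0.2, 0.2, -0.6]
opening: 45.4
grip_force: 0.0
time: 5.55
position: [622.8, -47.6, 93.1]
tool_rot: [0.323, 3.125, 0.001]
ft_force: [-0.2, 4.3, 0.8]
opening: 30.7
grip_force: 30.0
```

```bash
python3 -m inch '[[[0,0,0],0,-1],[[0,0,0],0,-1]]'; python3 - <<'E'
from h import *
P=feats('wrist')['red']; print(len(P))
p,d,ci=snap('wrist','w2.png')
P=np.vstack([feats('top')['red'],feats('scene')['red']])
g=np.array([[np.cos(.206),np.sin(-.206)],[np.sin(.206),np.cos(.206)]])
q=(P[:,:2]-[623.2,-48])@g.T
for a,z in zip(q[::6],P[::6,2]): print(a.round(0),z.round(0),end=';')
E
```

```text
time: 5.75
position: [622.8, -47.7, 93.1]
tool_rot: [0.323, 3.125, 0.001]
ft_force: [-0.1, 5.5, 0.2]
opening: 30.4
grip_force: 30.0
2669
[-19.   3.] 102.0;[-19.  -5.] 104.0;[-13.  -8.] 100.0;[-14. -11.] 99.0;[-23.   1.] 84.0;[-18.  -5.] 83.0;
```

View pics/w2.png

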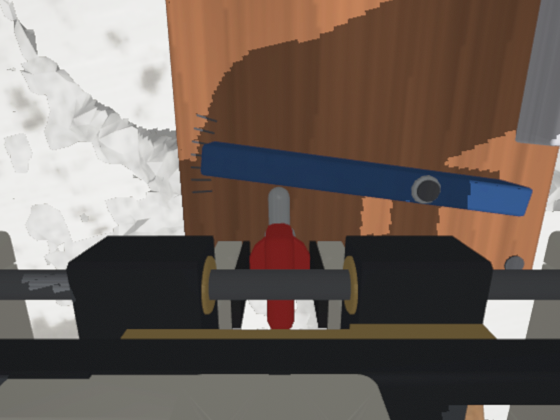

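The view shows the fingers resting on the round red collar (250–308 px) under the bar, about 30 mm wide. I open a little, rise 8 mm and grip the bar itself.

```bash
python3 -m inch '[[[0,0,0],0,0.1],[[0,0,0],0,0.1],[[0,0,0],0,0.1],[[0,0,-0.32],0,0.1],[[0,0,-0.32],0,0.1],[[0,0,-0.32],0,-1],[[0,0,-0.32],0,-1],[[0,0,-0.32],0,-1],[[0,0,-0.32],0,-1],[[0,0,-0.32],0,-1],[[0,0,-0.32],0,-1],[[0,0,-0.32],0,-1]]'
python3 -m inch '[[[0,0,0],0,-1],[[0,0,0],0,-1],[[0,0,0],0,-1]]'
```

```text
time: 7.15
position: [622.7, -47.6, 100.9]
tool_rot: [0.323, 3.125, 0.001]
ft_force: [0.4, 3.4, -0.7]
opening: 13.1
grip_force: 30.0
time: 7.45
position: [622.7, -47.7, 101.0]
tool_rot: [0.323, 3.125, 0.001]
ft_force: [1.1, 6.3, -1.9]
opening: 12.8
grip_force: 29.9
```

```bash
python3 -m inch '[[[0,0,0],-1.2,-1],[[0,0,0],-2.4,-1],[[0,0,0],-3.6,-1],[[0,0,0],-4.8,-1],[[0,0,0],-6,-1],[[0,0,0],-7.2,-1],[[0,0,0],-8.4,-1],[[0,0,0],-9.6,-1],[[0,0,0],-10.8,-1],[[0,0,0],-12,-1],[[0,0,0],-13.2,-1],[[0,0,0],-14.4,-1]]'
python3 -m inch '[[[0,0,0],-1.2,-1],[[0,0,0],-2.4,-1],[[0,0,0],-3.6,-1],[[0,0,0],-4.2,-1],[[0,0,0],-4.5,-1],[[0,0,0],-4.6,-1],[[0,0,0],-4.6,-1],[[0,0,0],-4.6,-1]]'
python3 -c "
from h import *
go(622.7,-47.7,200,-.206-np.pi+1.65);print(read_state()['ft_torque'])"
```

```text
time: 8.65
position: [623.3, -48.9, 101.0]
tool_rot: [-1.581, 2.714, -0.002]
ft_force: [3.6, -1.7, -4.1]
opening: 12.9
grip_force: 30.0
time: 9.45
position: [623.7, -49.0, 101.0]
tool_rot: [-2.084, 2.349, -0.003]
ft_force: [5.2, -1.8, -4.9]
opening: 12.8
grip_force: 30.1
t 9.45 pos [623.7 -49.  101. ] yaw -1.69 q [ 0.23  0.4  -0.28  0.   -0.89 -0.35] F [ 5.2 -1.8 -4.9] ROW [-0.04  0.04 -3.96] 0.08
[-0.77166623 -2.00701716 -0.28259405]
```

```bash
python3 -m inch '[[[0,0,0],0,0.1],[[0,0,0],0,0.1],[[0,0,0],0,0.1],[[0,0,0],0,0.1],[[0,0,-1.5],0,0.3],[[0,0,-3],0,1],[[0,0,-5.2],0,1],[[0,0,-5.2],0,1],[[2,1,-5.2],0,1],[[4,2,-5.2],-2,1],[[6,3,-5.2],-4,1],[[8,4,-5.2],-6,1]]'
python3 -m inch '[[[2,0.7,0],-2,1],[[3.8,1.35,0],-4,1],[[3.8,1.35,0],-6.7,1],[[3.8,1.35,0],-6.7,1],[[3.8,1.35,0],-6.7,1],[[3.8,1.35,0],-6.7,1],[[3.8,1.35,0],-6.7,1],[[3.8,1.35,0],-6.7,1]]'
python3 - <<'E'
from h import *
go(456,-326,230,-.58)
p,d,ci=snap('wrist','w3.png')
for n in ['square']:
    for r in recognise(n,'wrist')[:2]: print(n,np.round(r['centre'],1),round(r['confidence'],2),pix(ci,r['centre']).round())
for c in ['wrist','top']:
  for k,P in feats(c).items():
    if len(P)>10 and k in('green','steel','red'): print(c,k,len(P),P.mean(0).round(1),np.percentile(P[:,2],[2,50,98]).round(0),rect(P), 'hi', rect(P[P[:,2]>np.percentile(P[:,2],90)-4]))
E
```

```text
time: 10.65
position: [512.9, -214.0, 231.3]
tool_rot: [-2.556, 1.827, -0.001]
ft_force: [0.7, -0.0, 0.2]
opening: 87.6
grip_force: 0.0
time: 11.45
position: [512.6, -313.2, 231.2]
tool_rot: [-2.97, 1.025, -0.0]
ft_force: [0.1, 1.1, -0.4]
opening: 87.7
grip_force: 0.0
t 11.45 pos [ 512.6 -313.2  231.2] yaw -0.664 q [-0.22  0.25 -0.18  0.   -1.14  1.13] F [ 0.1  1.1 -0.4] ROW [-1.47  1.8   0.05] -0.97
square [ 468.7 -322.6   15.4] 0.8 [309. 210.]
wrist green 470 [ 459.  -327.6   55.2] [24. 64. 66.] (array([ 448.3, -320.6]), array([17.3, 38.9]), 52.44) hi (array([ 455.9, -326.6]), array([17.1, 18.8]), 54.51)
wrist steel 3862 [ 470.1 -329.1   14.7] [10. 15. 17.] (array([ 529.2, -264.9]), array([259.7, 157.9]), 48.49) hi (array([ 473.7, -328.3]), array([ 87.5, 157.3]), 46.85)
top red 72 [624.7 -47.8  97.7] [ 77. 102. 107.] (array([626.7, -48.3]), array([38.2, 26.1]), 63.16) hi (array([624.5, -46.7]), array([41. , 10.2]), 82.1)
top steel 15 [ 499.7 -386.3   15.1] [11. 14. 20.] (array([ 499.3, -293.4]), array([ 15.9, 223.5]), 1.32) hi (array([ 500. , -398.4]), array([10.2,  8.2]), 19.83)
```

View pics/w3.png

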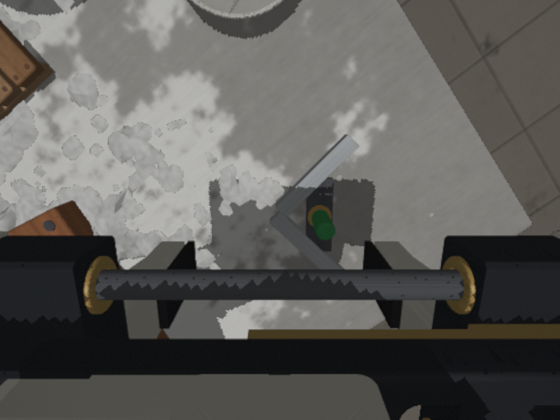

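The wrist view shows the square's corner at (272,220), one leg running to (355,140), the other down to (335,265), and the handle at (323,228). Now I fit the square's yaw.

```bash
cat > sq.py <<'E'
from h import *
from scipy.optimize import minimize
def fit(S,x0):
    def q(v): 
        c,s=np.cos(v[2]),np.sin(v[2]); e=S[:,:2]-v[:2]; return e@np.array([[c,-s],[s,c]])
    def dist(v):
        p=q(v)
        f=lambda x0,x1,y0,y1: np.hypot(np.maximum(0,np.maximum(x0-p[:,0],p[:,0]-x1)),np.maximum(0,np.maximum(y0-p[:,1],p[:,1]-y1)))
        return np.minimum(f(27,45,-85,27),f(-85,37,27,45))
    cost=lambda v: -np.exp(-(dist(v)/2)**2).sum()
    best=min((minimize(cost,[x0[0],x0[1],a],method='Nelder-Mead',options=dict(initial_simplex=[[x0[0],x0[1],a],[x0[0]+5,x0[1],a],[x0[0],x0[1]+5,a],[x0[0],x0[1],a+.05]])) for a in np.arange(x0[2]-.4,x0[2]+.41,.1)),key=lambda r:r.fun)
    return best.x.round(3),-best.fun/len(S),len(S)
E
python3 - <<'E'
from sq import *
for c in ['wrist','scene','top']:
    S=feats(c)['steel']; S=S[(np.hypot(S[:,0]-456,S[:,1]+326.6)<125)&(S[:,2]>11)&(S[:,2]<18.5)]
    if len(S)>40: print(c,fit(S,[456,-326.6,.2]))
go(456,-326.6,50,-.58)
E
```

```text
wrist (array([ 4.54604e+02, -3.28851e+02,  1.39000e-01]), np.float64(0.8142945255073446), 3642)
scene (array([ 4.53553e+02, -3.26216e+02,  1.34000e-01]), np.float64(0.8239757140395623), 578)
t 11.8 pos [ 512.4 -313.5  231.1] yaw -0.663 q [-0.22  0.25 -0.18 -0.   -1.14  1.13] F [-0.1 -0.1  0.4] ROW [-1.46  1.8   7.24] -0.95
```

```bash
python3 -m inch '[[[-0.7,0.9,1],0,1],[[-1.48,1.81,2],0,1],[[-1.48,1.81,3],0,1],[[-1.48,1.81,4.5],0,1],[[-1.48,1.81,6],0,1],[[-1.48,1.81,6.9],0,1],[[-1.48,1.81,7.3],0,1],[[-1.48,1.81,7.3],0,1],[[-1.48,1.81,7.3],0,1],[[-1.48,1.81,7.3],0,-1],[[-1.48,1.81,7.3],0,-1],[[-1.48,1.81,7.3],0,-1]]'
python3 -m inch '[[[0,0,0],0,-1],[[0,0,0],0,-1],[[0,0,0],0,-1],[[0,0,0],0,-1],[[0,0,0],0,-1],[[0,0,0],0,-1],[[0,0,0],0,-1],[[0,0,0],0,-1]]'
```

```text
time: 13.0
position: [455.8, -326.6, 49.5]
tool_rot: [-2.97, 1.023, -0.003]
ft_force: [0.0, 0.1, -0.5]
opening: 69.1
grip_force: 0.0
time: 13.8
position: [455.3, -326.5, 48.5]
tool_rot: [2.97, -1.023, -0.0]
ft_force: [-0.3, -0.0, -0.1]
opening: 19.4
grip_force: 30.0
```

```bash
python3 -m inch '[[[0,0,-0.5],0,-1],[[0,0,-1.3],0,-1],[[0,0,-2.3],0,-1],[[0,0,-3.3],0,-1],[[0,0,-4.2],0,-1],[[0,0,-4.8],0,-1],[[-0.3,-0.52,-4.8],0,-1],[[-0.8,-1.39,-4.8],0,-1],[[-1.4,-2.42,-4.8],0,-1],[[-2,-3.46,-4.8],0.5,-1],[[-2.6,-4.5,-4.8],1,-1],[[-3.2,-5.5,-4.8],1.5,-1]]'
python3 -m inch '[[[-0.6,-1.1,0],0.5,-1],[[-1.2,-2.2,0],1,-1],[[-1.8,-3.2,0],1.5,-1],[[-2.4,-4.2,0],2,-1],[[-3,-5.3,0],2.4,-1],[[-3.6,-6.3,0],2.4,-1],[[-4.1,-7.1,0],2.4,-1],[[-4.4,-7.6,0],2.4,-1],[[-4.51,-7.84,0],2.4,-1],[[-4.51,-7.84,0],2.4,-1],[[-4.51,-7.84,0],2.4,-1]]'
cat > chk.py <<'E'
from sq import *
import sys
g=-.2033; O=np.array([502,33.]); G=np.array([[np.cos(g),-np.sin(g)],[np.sin(g),np.cos(g)]])
def gz(x,y): return O+G@[x,y]
s=read_state(); z=s['position'][2]
print('gauge pos',(G.T@(s['position'][:2]-O)).round(1),'Fg',(G.T@s['ft_force'][:2]).round(1))
E
python3 - <<'E'
from chk import *
go(*gz(2,23),z,-.988)
x,y=s['position'][:2]; zt=z-48.5+16
for c in ['wrist','scene','top']:
    p,d,ci=snap(c,c+'4.png');X=cloud(d,ci).reshape(-1,3)
    hsv=cv2.cvtColor(p,cv2.COLOR_RGB2HSV).reshape(-1,3)
    S=X[(np.hypot(X[:,0]-x,X[:,1]-y)<125)&(abs(X[:,2]-zt)<5)&(hsv[:,1]<90)]
    print(c,len(S))
    if len(S)>40: print(fit(S,[x,y,-.2]))
E
```

```text
time: 15.0
position: [476.1, -167.0, 168.0]
tool_rot: [2.896, -1.218, -0.002]
ft_force: [1.1, 0.7, -2.9]
opening: 19.7
grip_force: 30.0
time: 16.1
position: [537.3, 48.3, 168.3]
tool_rot: [2.754, -1.511, -0.001]
ft_force: [0.5, -0.3, -3.4]
opening: 19.3
grip_force: 30.0
gauge pos [31.4 22.1] Fg [ 0.6 -0.2]
t 16.1 pos [537.3  48.3 168.3] yaw -1.004 q [ 0.45  0.2  -0.39 -0.   -0.97  0.11] F [ 0.5 -0.3 -3.4] ROW [-0.85  0.82  0.  ] -0.18
wrist 10004
(array([ 5.3516e+02,  4.6973e+01, -1.9600e-01]), np.float64(0.790338605922875), 10004)
scene 248
(array([ 5.3449e+02,  4.7145e+01, -2.1100e-01]), np.float64(0.8192031133080804), 248)
top 70
(array([ 5.36599e+02,  4.75820e+01, -2.25000e-01]), np.float64(1.0), 70)
```

View pics/wrist4.png

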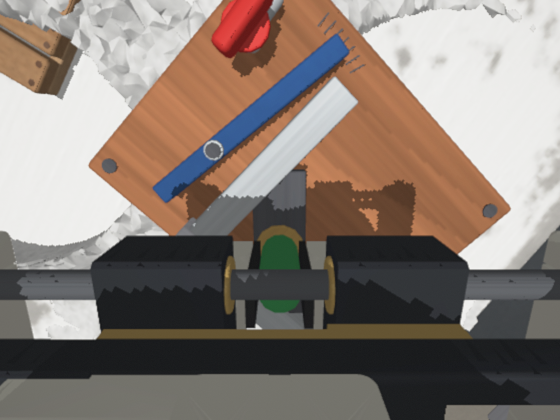

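The wrist view shows the square's leg roughly parallel to where the squared fence will be, the knob at (245,25) turned through about 90°, and the blue fence running from (160,195) to (345,45), still leaning. The square's fitted yaw is about -0.20, which matches the gauge. I move back and lower it.

```bash
python3 -m inch '[[[-0.4,0.4,0],0,-1],[[-0.85,0.82,0],0,-1],[[-0.85,0.82,0],0,-1],[[-0.85,0.82,0.6],0,-1],[[-0.85,0.82,1.3],0,-1],[[-0.85,0.82,2],0,-1],[[-0.85,0.82,2.6],0,-1],[[-0.85,0.82,3],0,-1],[[-0.85,0.82,3.05],0,-1],[[-0.85,0.82,3.05],0,-1]]'
python3 -m inch '[[[0,0,0.04],0,-1],[[0,0,0.08],0,-1],[[0,0,0.12],0,-1],[[0,0,0.12],0,-1]]'
python3 -m inch '[[[0,0,0.03],0,-1],[[0,0,0.03],0,-1]]'
python3 -c "
from chk import *
go(*gz(2,23),z,-.988)"
```

```text
time: 17.25
position: [509.1, 55.9, 92.6]
tool_rot: [2.755, -1.511, 0.0]
ft_force: [-0.0, -0.3, -3.5]
opening: 19.5
grip_force: 30.0
time: 17.65
position: [509.1, 55.8, 89.4]
tool_rot: [-2.754, 1.511, -0.0]
ft_force: [0.9, -0.5, -3.7]
opening: 19.2
grip_force: 30.0
time: 17.85
position: [509.0, 55.8, 88.5]
tool_rot: [2.754, -1.511, -0.0]
ft_force: [0.1, 0.3, -3.9]
opening: 19.8
grip_force: 30.0
gauge pos [ 2.3 23.7] Fg [0.1 0.3]
t 17.85 pos [509.   55.8  88.5] yaw -1.003 q [ 0.49  0.26 -0.55  0.   -0.77  0.07] F [ 0.1  0.3 -3.9] ROW [0.01 0.03 0.  ] -0.18
```

```bash
python3 -m inch '[[[0,0,0.04],0,-1],[[0,0,0.04],0,-1]]'; python3 -m inch '[[[0,0,0.04],0,-1],[[0,0,0.04],0,-1]]'; python3 -m inch '[[[0,0,0.04],0,-1],[[0,0,0.04],0,-1]]'
```

```text
time: 18.05
position: [509.1, 55.8, 88.5]
tool_rot: [2.755, -1.51, 0.001]
ft_force: [-3.3, 0.2, 7.8]
opening: 19.7
grip_force: 30.0
time: 18.25
position: [509.1, 55.8, 88.4]
tool_rot: [-2.755, 1.51, -0.001]
ft_force: [-9.0, 1.6, 18.4]
opening: 19.4
grip_force: 30.0
time: 18.45
position: [509.1, 55.8, 88.3]
tool_rot: [-2.755, 1.509, -0.002]
ft_force: [-12.8, 1.0, 29.5]
opening: 19.3
grip_force: 30.0
```

```bash
python3 -m inch '[[[0,0,-0.08],0,-1],[[0.1,-0.1,-0.08],0,-1],[[0.28,-0.29,-0.08],0,-1],[[0.46,-0.47,-0.08],0,-1],[[0.56,-0.57,-0.08],0,-1],[[0.46,-0.66,-0.08],0,-1],[[0.36,-0.76,-0.08],0,-1],[[0.26,-0.85,-0.08],0,-1],[[0.26,-0.85,-0.08],0,-1]]'; python3 -c "
from chk import *
go(*gz(22,35),z,-.988)"
python3 -m inch '[[[-0.03,-0.03,0],0,-1],[[-0.06,-0.06,0],0,-1],[[-0.06,-0.06,0],0,-1]]'; python3 -c "
from chk import *
go(*gz(22,35),z,-.988)"
```

```text
time: 19.35
position: [531.2, 61.0, 88.5]
tool_rot: [2.754, -1.509, 0.002]
ft_force: [-1.1, -5.0, 8.8]
opening: 19.5
grip_force: 30.0
gauge pos [23.  33.3] Fg [-0.1 -5.1]
t 19.35 pos [531.2  61.   88.5] yaw -1.003 q [ 0.48  0.29 -0.5   0.   -0.78  0.08] F [-1.1 -5.   8.8] ROW [-0.08 -0.02 -0.  ] -0.17
time: 19.65
position: [531.6, 62.7, 88.5]
tool_rot: [2.754, -1.509, 0.002]
ft_force: [-1.6, -6.6, 9.5]
opening: 19.6
grip_force: 30.0
gauge pos [23.  35.1] Fg [-0.3 -6.7]
t 19.65 pos [531.6  62.7  88.5] yaw -1.003 q [ 0.49  0.29 -0.5   0.   -0.78  0.08] F [-1.6 -6.6  9.5] ROW [-0.03  0.03 -0.  ] -0.17
```

```bash
for i in 1 2; do python3 -m inch '[[[-0.03,-0.03,0],0,-1],[[-0.045,-0.045,0],0,-1],[[-0.045,-0.045,0],0,-1]]' | grep -E "pos|force"; done; python3 -c "
from chk import *
go(*gz(22,35),z,-.988)"
```

```text
position: [531.5, 63.0, 88.5]
ft_force: [-1.1, -12.6, 10.5]
grip_force: 30.0
position: [531.5, 63.2, 88.6]
ft_force: [-0.4, -20.0, 13.1]
grip_force: 30.0
gauge pos [22.7 35.5] Fg [  3.7 -19.7]
t 20.25 pos [531.5  63.2  88.6] yaw -1.003 q [ 0.49  0.29 -0.5   0.01 -0.79  0.08] F [ -0.4 -20.   13.1] ROW [-0.01  0.04  0.  ] -0.17
```

```bash
python3 -m inch '[[[0.03,0.03,0],0,-1],[[0.17,-0.11,0],0,-1],[[0.31,-0.26,0],0,-1],[[0.45,-0.4,0],0,-1],[[0.59,-0.54,0],0,-1],[[0.64,-0.6,0],0,-1],[[0.64,-0.6,0],0,-1]]'; python3 -c "
from chk import *
go(*gz(47,35),z,-.988);print(s['ft_torque'].round(2))"
```

```text
time: 20.95
position: [546.8, 59.2, 88.3]
tool_rot: [2.746, -1.508, -0.012]
ft_force: [-29.6, 0.6, 34.4]
opening: 19.3
grip_force: 30.0
gauge pos [38.6 34.7] Fg [-29.1  -5.3]
t 20.95 pos [546.8  59.2  88.3] yaw -1.005 q [ 0.46  0.32 -0.45 -0.   -0.81  0.1 ] F [-29.6   0.6  34.4] ROW [ 0.22 -0.25 -0.  ] -0.19
[ 0.16 10.7  -0.11]
```

```bash
python3 -m inch '[[[-0.05,0.05,-0.04],0,-1],[[-0.05,0.05,-0.04],0,-1]]'; python3 - <<'E'
from chk import *
p,d,ci=snap('wrist'); q,_,_=snap('scene')
a=cv2.resize(p[:300],(784,420))
cv2.imwrite('pics/w5.png',a[:,:,::-1])
B=feats('wrist')['blue'];print(rect(B),len(B))
B=feats('scene')['blue'];print(rect(B),len(B))
X=cloud(d,ci).reshape(-1,3);h=cv2.cvtColor(p,cv2.COLOR_RGB2HSV).reshape(-1,3);x,y=s['position'][:2]
S=X[(np.hypot(X[:,0]-x,X[:,1]-y)<125)&(abs(X[:,2]-56)<4)&(h[:,1]<90)];print(fit(S,[x,y,-.2]))
E
```

```text
time: 21.15
position: [546.8, 59.3, 88.4]
tool_rot: [2.747, -1.509, -0.008]
ft_force: [-17.3, -5.0, 18.8]
opening: 19.4
grip_force: 30.0
gauge pos [38.5 34.8] Fg [-16.   -8.4]
(array([594.3,   4.6]), array([170.5,  15.6]), 71.46) 10792
(array([591.4,   3.9]), array([176.1,  15.7]), 71.46) 186
(array([ 5.4524e+02,  5.9624e+01, -1.9100e-01]), np.float64(0.8636815352280736), 8985)
```

View pics/w5.png

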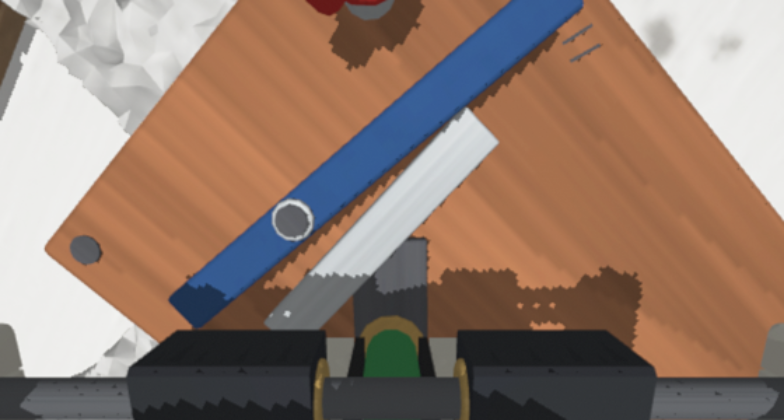

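```bash
for i in 1 2 3; do python3 -m inch '[[[0,0,0],0,-1],[[0,0,0],0,-1],[[0,0,0],0,-1],[[0,0,0],0,-1]]' | grep -E "pos|ft_f"; done; python3 - <<'E'
from chk import *
go(*gz(47,35),z,-.988);print(s['ft_torque'].round(2))
for c in ('top','scene'):
    P=feats(c)['red'];print(rect(P),rect(P[P[:,2]>98]),len(P))
p,d,ci=snap('scene')
u,v=pix(ci,[600,0,70]).astype(int); a=p[v-50:v+50,u-65:u+65]
q,d,ci=snap('top')
u,v=pix(ci,[600,0,70]).astype(int); b=q[v-50:v+50,u-65:u+65]
cv2.imwrite('pics/s5.png',cv2.resize(np.hstack([a,b]),(780,300),interpolation=cv2.INTER_CUBIC)[:,:,::-1])
E
```

```text
position: [546.8, 59.3, 88.4]
ft_force: [-17.5, -4.9, 18.1]
position: [546.8, 59.3, 88.4]
ft_force: [-18.5, -5.0, 18.4]
position: [546.8, 59.3, 88.4]
ft_force: [-17.6, -4.8, 19.1]
gauge pos [38.5 34.8] Fg [-16.3  -8.3]
t 22.55 pos [546.8  59.3  88.4] yaw -1.004 q [ 0.46  0.32 -0.46 -0.   -0.81  0.1 ] F [-17.6  -4.8  19.1] ROW [ 0.23 -0.25 -0.  ] -0.19
[-1.65  6.28 -0.1 ]
(array([624.3, -49.8]), array([28.8, 26.8]), 49.0) (array([624.7, -51.7]), array([32.5,  9.9]), 87.52) 56
(array([617.9, -49.5]), array([44.5, 20. ]), 88.6) (array([621.7, -49.6]), array([45.1, 11.7]), 80.48) 81
```

View pics/s5.png

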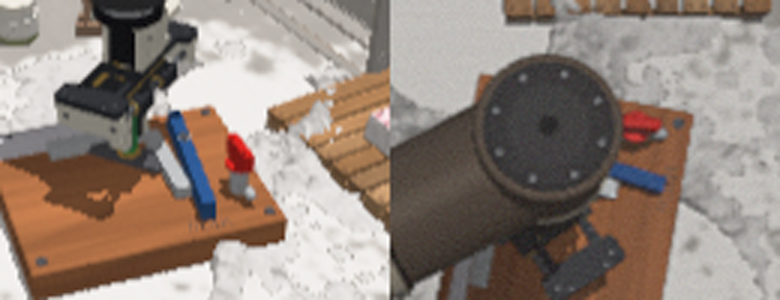

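The crops show the knob turned fully across and the cam clear of the fence, so the fence is free. The square seems to be dragging because the nose presses down (Fz 19–34 N). I relieve the downforce and advance slowly.

```bash
python3 -m inch '[[[0,0,-0.05],0,-1],[[0,0,-0.07],0,-1],[[0,0,-0.07],0,-1]]' | grep -E "pos|ft_f";  for i in 1 2 3 4; do python3 -m inch '[[[0.02,-0.02,0],0,-1],[[0.035,-0.035,0],0,-1],[[0.035,-0.035,0],0,-1]]' | grep -E "pos|ft_f|rot"; done; python3 - <<'E'
from chk import *
go(*gz(47,35),z,-.988);print(s['ft_torque'].round(2))
E
```

```text
position: [546.9, 59.4, 88.7]
ft_force: [-10.6, -5.2, 3.1]
position: [548.0, 59.2, 88.7]
tool_rot: [2.746, -1.509, -0.01]
ft_force: [-11.6, -3.8, 4.4]
position: [549.2, 58.9, 88.7]
tool_rot: [2.746, -1.509, -0.01]
ft_force: [-12.6, -4.6, 5.5]
position: [550.4, 58.7, 88.7]
tool_rot: [2.746, -1.509, -0.01]
ft_force: [-11.4, -4.2, 4.8]
position: [551.6, 58.4, 88.7]
tool_rot: [2.746, -1.51, -0.01]
ft_force: [-12.1, -4.8, 4.2]
gauge pos [43.5 34.9] Fg [-10.9  -7.1]
t 24.25 pos [551.6  58.4  88.7] yaw -1.005 q [ 0.46  0.32 -0.44 -0.   -0.81  0.11] F [-12.1  -4.8   4.2] ROW [ 0.1 -0.1 -0. ] -0.2
[-1.58  4.32 -0.06]
```

It moves now. I continue until it is home.

```bash
for i in 1 2 3 4; do python3 -m inch '[[[0.02,-0.02,0],0,-1],[[0.035,-0.035,0],0,-1],[[0.035,-0.035,0],0,-1]]' | grep -E "pos|ft_f"; done; python3 - <<'E'
from chk import *
go(*gz(47,35),z,-.988);print(s['ft_torque'].round(2))
p,d,ci=snap('wrist')
B=feats('wrist')['blue'];print(rect(B),len(B))
X=cloud(d,ci).reshape(-1,3);h=cv2.cvtColor(p,cv2.COLOR_RGB2HSV).reshape(-1,3);x,y=s['position'][:2]
S=X[(np.hypot(X[:,0]-x,X[:,1]-y)<125)&(abs(X[:,2]-56)<4)&(h[:,1]<90)];print(fit(S,[x,y,-.2]))
E
```

```text
position: [552.9, 58.2, 88.7]
ft_force: [-10.8, -4.6, 4.1]
position: [554.1, 57.9, 88.7]
ft_force: [-10.9, -4.5, 4.6]
position: [555.4, 57.7, 88.7]
ft_force: [-11.4, -4.7, 4.7]
position: [555.8, 57.6, 88.7]
ft_force: [-15.1, -2.7, 6.2]
gauge pos [47.7 34.9] Fg [-14.3  -5.7]
t 25.45 pos [555.8  57.6  88.7] yaw -1.005 q [ 0.45  0.33 -0.43 -0.   -0.82  0.11] F [-15.1  -2.7   6.2] ROW [-0.02  0.02  0.  ] -0.2
[-0.63  5.67 -0.12]
(array([598.1,   4.9]), array([162.9,  15.6]), 78.58) 9764
(array([ 5.53348e+02,  5.78770e+01, -1.93000e-01]), np.float64(0.8465700803877897), 8925)
```

```bash
python3 -m inch '[[[-0.036,-0.035,0],0,-1],[[-0.072,-0.07,0],0,-1],[[-0.072,-0.07,0],0,-1],[[-0.044,-0.1,0],0,-1],[[-0.016,-0.127,0],0,-1],[[-0.016,-0.127,0],0,-1],[[-0.016,-0.127,0],0,-1]]' | grep -E "pos|ft_f"; cat > flush.py <<'E'
from chk import *
go(*gz(47,35),z,-.988);print(s['ft_torque'].round(2))
p,d,ci=snap('wrist',sys.argv[1])
X=cloud(d,ci);h=cv2.cvtColor(p,cv2.COLOR_RGB2HSV).astype(int);x,y=s['position'][:2]
L=lambda P:(lambda w:np.degrees(np.arctan2(w[1],w[0])).round(2))(np.linalg.svd(P[:,:2]-P[:,:2].mean(0),full_matrices=0)[2][0])
near=np.hypot(X[...,0]-x,X[...,1]-y)<125
B=(h[...,0]>100)&(h[...,0]<130)&(h[...,1]>100)&(abs(X[...,2]-68)<4)
S=near&(abs(X[...,2]-56)<4)&(h[...,1]<90)
W=(h[...,1]>60)&((h[...,0]<22)|(h[...,0]>172))&(abs(X[...,2]-40)<4)
print('blue',rect(X[B]),'block',rect(X[W]),'sq',fit(X[S],[x,y,-.2]))
q=(X[S][:,:2]-[x,y])@G   # gauge axes about handle
e=q[(q[:,1]<0)&(q[:,0]>20)]
f=[(yy,np.percentile(e[abs(e[:,1]-yy)<4,0],95).round(1)) for yy in range(-80,0,10) if (abs(e[:,1]-yy)<4).sum()>20];print('leg outer x',f)
b=(X[B][:,:2]-[x,y])@G
print('fence inner x',[(yy,np.percentile(b[abs(b[:,1]-yy)<4,0],5).round(1)) for yy in range(-80,40,10) if (abs(b[:,1]-yy)<4).sum()>20])
E
python3 flush.py w6.png
```

```text
position: [555.9, 57.8, 88.8]
ft_force: [-22.2, -6.9, 16.8]
gauge pos [47.8 35.2] Fg [-20.4 -11.3]
t 26.25 pos [555.9  57.8  88.8] yaw -1.006 q [ 0.45  0.33 -0.43 -0.   -0.83  0.11] F [-22.2  -6.9  16.8] ROW [-0.02  0.03  0.  ] -0.2
[-2.72  8.26 -0.11]
blue (array([598.2,   5. ]), array([163.5,  15.6]), 78.57) block (array([555.9,   7.5]), array([318. , 190.8]), 22.07) sq (array([ 5.5318e+02,  5.7859e+01, -1.9200e-01]), np.float64(0.8214289114322385), 9279)
leg outer x [(-80, np.float64(43.1)), (-70, np.float64(43.0)), (-60, np.float64(42.9)), (-50, np.float64(42.8)), (-40, np.float64(42.7)), (-30, np.float64(42.5)), (-20, np.float64(42.5)), (-10, np.float64(42.4))]
fence inner x [(-80, np.float64(45.4)), (-70, np.float64(45.3)), (-60, np.float64(45.3)), (-50, np.float64(45.2)), (-40, np.float64(45.1)), (-30, np.float64(45.1)), (-20, np.float64(44.6)), (-10, np.float64(44.5)), (0, np.float64(45.0)), (10, np.float64(44.9)), (20, np.float64(44.9)), (30, np.float64(48.6))]
```

View pics/w6.png

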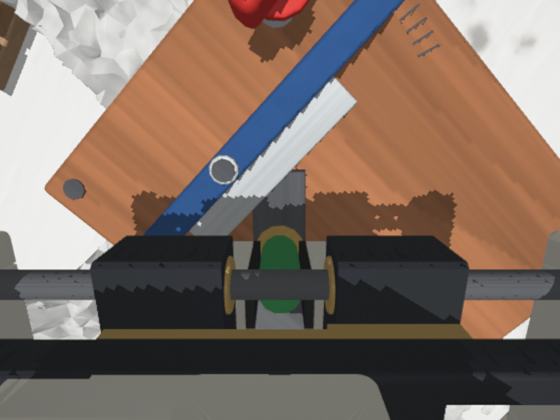

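Leg and fence lie together with no gap from (150,235) to (345,90). The square may be about 0.01 rad counterclockwise of the gauge, so I turn it slightly clockwise while pressing harder into the side fence.

```bash
python3 -m inch '[[[-0.02,-0.02,-0.02],0.1,-1],[[-0.06,-0.058,-0.03],0.2,-1],[[-0.06,-0.058,-0.03],0.3,-1],[[-0.06,-0.058,-0.03],0.3,-1],[[-0.06,-0.058,-0.03],0.3,-1]]' | grep -E "pos|ft_f"; python3 flush.py w7.png
```

```text
position: [555.9, 58.1, 89.0]
ft_force: [-19.3, -16.9, 11.6]
gauge pos [47.8 35.4] Fg [-15.4 -20.5]
t 26.8 pos [555.9  58.1  89. ] yaw -1.031 q [ 0.45  0.33 -0.43  0.   -0.83  0.08] F [-19.3 -16.9  11.6] ROW [-0.01  0.03  0.  ] -0.5
[-5.98  7.04  0.33]
blue (array([598.2,   5.2]), array([160.3,  15.6]), 78.6) block (array([552.3,  -1.7]), array([317.8, 180.7]), 14.84) sq (array([ 5.53133e+02,  5.78870e+01, -1.91000e-01]), np.float64(0.8040161240169417), 9585)
leg outer x [(-80, np.float64(43.1)), (-70, np.float64(43.0)), (-60, np.float64(42.9)), (-50, np.float64(42.9)), (-40, np.float64(42.9)), (-30, np.float64(42.6)), (-20, np.float64(42.5)), (-10, np.float64(42.6))]
fence inner x [(-80, np.float64(45.3)), (-70, np.float64(45.3)), (-60, np.float64(45.3)), (-50, np.float64(45.2)), (-40, np.float64(45.1)), (-30, np.float64(45.1)), (-20, np.float64(44.5)), (-10, np.float64(44.5)), (0, np.float64(45.1)), (10, np.float64(45.0)), (20, np.float64(45.0)), (30, np.float64(50.1))]
```

The square did not follow the twist and a moment built up, so both of its faces are bearing on the fences. Last check: that it lies flat, with a bit more press into x and down.

```bash
python3 -m inch '[[[0.02,-0.02,0.03],0,-1],[[0.03,-0.03,0.05],0,-1],[[0.03,-0.03,0.05],0,-1],[[0.03,-0.03,0.05],0,-1],[[0.03,-0.03,0.05],0,-1]]' ; python3 flush.py w8.png | head -3; python3 - <<'E'
from chk import *
x,y=s['position'][:2]
for c in ('wrist','scene'):
    p,d,ci=snap(c);X=cloud(d,ci).reshape(-1,3);h=cv2.cvtColor(p,cv2.COLOR_RGB2HSV).reshape(-1,3)
    q=(X[:,:2]-[x,y])@G
    m=(q[:,0]>28)&(q[:,0]<42)&(q[:,1]>-82)&(q[:,1]<25)&(abs(X[:,2]-56)<5)&(h[:,1]<90)
    n=(q[:,1]>28)&(q[:,1]<42)&(q[:,0]>-82)&(q[:,0]<35)&(abs(X[:,2]-56)<5)&(h[:,1]<90)
    for k,mm,a in(('yleg',m,1),('xleg',n,0)):
        if mm.sum()>15: print(c,k,mm.sum(),'z',np.median(X[mm,2]).round(1),'slope,icpt',np.polyfit(q[mm,a],X[mm,2],1).round(4))
    w=(q[:,0]<30)&(q[:,0]>-60)&(q[:,1]<-100)&(q[:,1]>-140)&(abs(X[:,2]-40)<5);print('block z',np.median(X[w,2]).round(1))
E
```

```text
time: 27.35
position: [556.0, 57.8, 88.8]
tool_rot: [2.719, -1.542, -0.017]
ft_force: [-27.3, -14.8, 24.6]
opening: 19.4
grip_force: 30.0
gauge pos [47.9 35.2] Fg [-23.7 -20. ]
t 27.35 pos [556.   57.8  88.8] yaw -1.032 q [ 0.45  0.33 -0.43  0.   -0.83  0.09] F [-27.3 -14.8  24.6] ROW [-0.02  0.03  0.  ] -0.5
[-5.24  9.86  0.16]
gauge pos [47.8 35.2] Fg [-24.  -20.2]
wrist yleg 5156 z 56.3 slope,icpt [-6.6000e-03  5.6035e+01]
wrist xleg 621 z 56.4 slope,icpt [-6.80000e-03  5.61848e+01]
block z 40.0
scene yleg 84 z 55.5 slope,icpt [-0.    55.442]
scene xleg 49 z 56.1 slope,icpt [-2.36000e-02  5.44671e+01]
block z 39.2
```

```bash
python3 -m inch '[[[0,0,0],0,-1],[[0,0,0],0,-1],[[0,0,0],0,-1],[[0,0,0],0,-1],[[0,0,0],0,-1]]' && python3 -c "
from station import *
print(hand_in())"
```

```text
time: 28.0
position: [555.9, 57.8, 88.7]
tool_rot: [2.719, -1.541, -0.017]
ft_force: [-27.3, -14.1, 26.0]
opening: 19.1
grip_force: 30.0
the job is handed in; nothing more can be done
None
```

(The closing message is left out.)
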